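# Reset a tripped sander panel

### The arm

A 7-joint arm with a two-finger parallel gripper is mounted at the origin on the work surface. World frame = base frame: x ahead of the robot, y to its left, z up, the work surface at z = 0. Lengths are in m, angles in degrees, forces in N, time in s.
With the tool pointing down it reaches from about 0.4 to 0.85 m from the base axis. Payload 10.4 kg.
Tool frame: the origin (TCP) lies on the mounting face of the last link; the fingertips stand 173 mm ahead of it and the grasp point (between the pads) lies 155 mm ahead of it; z points along the fingers, y is the direction in which the jaws open and shut (so a half turn about z gives the same grasp; the last joint's range is limited). The gripper opens to 85 mm and grips with 20 to 120 N. Pads are 22 mm wide; open, the fingers measure 114 mm over their backs; the gripper's body (76 mm by 85 mm) begins 54 mm behind the grasp point. The pads swing forward as they close: fully open they stand 13 mm farther back than shut.
Start: joints at [74.164, 19.034, -3.707, 83.658, 1.238, 77.344, -5.071], TCP at [0.157, -0.605, 0.405] pointing down, gripper open.
Joint ranges: [-148.97, 148.97], [-28.65, 121.19], [-84.17, 76.75], [9.2, 138.47], [-72.65, 252.65], [3.7, 117.97], [-149.18, 149.18]. Speed limits (degrees/s): [127.2, 127.2, 159.86, 159.86, 180, 180, 180].

### API

Orientations are given as [roll, pitch, yaw] about the fixed x, y, z axes, in that order (R = Rz(yaw) Ry(pitch) Rx(roll)).
In Python, from plant import r gives the robot as it stands.
- The arm moves only by the tool jog_arm, never from a script. Its argument "targets" is a list of rows, each a list of 3 entries, a list of its own where there are three numbers: the shift along the world's x, y, z in mm, then the turn, a rotation vector about the world's x, y, z in rad, then the closure, from -1 (fully open) to 1 (shut), so that 0 is half open. In form: [[[tx, ty, tz], [rx, ry, rz], fingers], ...]. A call has 1 to 5 rows; each row shifts and turns the pose as measured when the row begins; what a row does not reach is not made up. A row lasts 1/12 s, in which the tool goes at most 41.7 mm and 7.16 degrees, less where a joint would pass 70% of its speed; a pose out of reach is approached as far as the arm can. A call is refused whole if a number of a shift passes 41.7 or a number of a turn 0.125, either way. A call with a gripper value outside its range is refused whole. The fingers move at their own pace and stop on an object; "newtons" is the grip in N (left out, the last holds). Time passes only in rows, so rows that do not move let the fingers close. It gives the time, the measured TCP pose, the force and the opening at its end, in the units of the state.
- r.observe(): the state, without advancing time (a new reading comes with each control period).
- r.camera(name): name is "scene" or "top" or "wrist"; returns the picture (384x512x3 uint8, red, green, blue); there is no depth.
- r.calibration(name): a dict with "K" (3x3 intrinsics, pixels), "R" (3x3) and "t" (3): a world point X has camera coordinates R X + t; the wrist camera has in their place "hand_eye" (4x4, takes a point from camera to tool coordinates, whose origin is the TCP and whose axes are the flange's). Camera axes: x right, y down, z forward; pixel columns grow to the right and rows downward; lengths in m; the calibration is good to about 2 mm. A picture is of the moment at which its call begins: read the wrist's pose just before it. calibration takes no time and is no camera call.
- r.close_job(): hands the job in, once; it reports no verdict.
The state is a dict: "clock": time; "joint_pos": joint angles; "dq": joint speeds; "effort": joint torques, N m; "tool_pos": TCP position; "orientation": TCP orientation; "ft_force": force on the tool from outside, world axes, zero at the start; "ft_torque": the same for the moment, N m; "grip_width": finger opening in m.
Only numpy, scipy, OpenCV 4.12 (cv2) and the standard library are available. Lean on these libraries where they do the work, as an engineer would, in place of code of your own. Each camera call takes 0.05 s, during which the arm holds its last target. There are 200 camera calls.

### The job

The disc sander has tripped. With a fingertip, reach down the well of the grey box that holds the red reset key, press that key all the way down, keep it down for about a second and let it come back up; only then push the black toggle lever right over to its far side, away from the robot (the green dot). Do not press the yellow key, and do not lift or shift the tumbler, glue jar, wood offcut or screwdriver standing about.

Things in the scene. Friction and masses are not known exactly. Their poses are not given: they have to be found in the camera images.
- panel: Plywood board 130 (x) by 340 (y) by 12 mm thick, fixed on the bench; origin at the centre of its underside. Its top carries three fixed modules in a row along its y axis, 110 mm apart, in any order: reset box, test box and toggle. All three are turned as the panel is; the panel's x axis points roughly away from the robot.
- reset_box: Grey square box 84 x 84 mm, 60 mm tall, fixed on the panel; origin at the centre of its underside (12 mm above the bench). A vertical round well, 48 mm across and open at the top, goes 34 mm down in its middle; the red key stands at the bottom of the well.
- reset_mouth (a point): Centre of the mouth of the reset box's well, level with the box's top, 72 mm above the bench.
- reset_key_top (a point): Centre of the top face of the red key (upright, round, 30 mm across), 18 mm below the mouth of the well when up and 24 mm below when fully down; it moves with the key.
- reset_key (a joint): How far the red key is pressed: 0 up, 0.006 m fully down. Its spring takes 1.5 N to start and 5 N fully down, and brings it back up when let go.
- test_mouth (a point): Centre of the mouth of the well of the other, alike grey box, level with its top, 72 mm above the bench; its key is yellow and must not be pressed.
- test_key (a joint): How far the yellow key is pressed: 0 up, 0.006 m fully down.
- toggle_base: Grey block 70 (x) by 50 (y) by 25 mm tall, the foot of the toggle lever, fixed on the panel; origin at the centre of its underside (12 mm above the bench). The lever's pivot runs along the block's y axis, 22 mm above this origin. White dot on the near side (-x), green dot on the far side (+x).
- toggle_tip (a point): Centre of the black ball (26 mm across) on the end of the toggle lever; the 10 mm steel rod is 70 mm long from pivot to ball centre. It moves with the lever.
- toggle (a joint): Angle of the toggle: 0 leaning 0.5 rad to the block's -x (towards the robot), 1.0 leaning 0.5 rad to its +x (away), where it stops. It may start at 0 to 0.15. Stays where it is left; it takes about 1 N at the ball to move.
- tumbler: Blue upright drinking tumbler, 68 mm across, 120 mm tall; origin at the centre of its underside.
- glue_jar: White jar with green cap, 60 mm across, 80 mm tall, upright; origin at the centre of its underside.
- offcut: Brown wooden block 35 x 120 x 22 mm lying flat; origin at the centre of its underside, long axis its y.
- driver: Screwdriver with orange handle, 200 mm long, 26 mm thick, lying flat; origin under its middle, long axis its x.
Things that resemble listed ones, but are neither listed nor needed, are in the scene too. Of the things shaped like the driver, the orange one is meant.

How it is judged:
By the outcome, as a careful person would: the job done as asked, in the order asked, and still so for the second after the job is handed in, with the robot touching nothing.
It also fails if it takes over 40 s, if anything falls off the work surface, if the arm or the gripper's body presses on something with over 40 N, if the wrist force passes 120 N, or if a joint passes its speed limit or range.

## Working session

There is one attempt and no reset: what is moved stays moved. The work goes in short steps, Python scripts to look and compute and a tool call to move; the robot and the scene stay as the last step left them, time stands still between calls to the robot, and variables do not carry over. Pictures are saved under pics/ and viewed, about 8 in all and at most 12, crops included, and the job is handed in when it is done.

Besides the shell and the picture viewer there is one more tool, called after "Request:" in YAML: its name, and indented under it one key for each argument. jog_arm: Moves the arm, as the interface text tells. Its arguments: {"type":"object","properties":{"targets":{"type":"array"},"newtons":{"type":"number"}},"required":["targets"]}

```bash
mkdir -p pics; python3 - <<'E'
from plant import r
import cv2,numpy as np
s=r.observe();print({k:np.round(v,3) for k,v in s.items()})
a=r.camera("scene");b=r.camera("top")
for n,i in(("scene",a),("top",b)):
    cv2.imwrite(f"pics/{n}0.png",i[:,:,::-1]); c=r.calibration(n);print(n,np.round(c["K"],1).tolist(),np.round(c["R"],3).tolist(),np.round(c["t"],3))
print(r.calibration("wrist"))
E
```

```text
{'clock': np.float64(0.0), 'joint_pos': array([74.163, 19.074, -3.708, 83.708,  1.238, 77.342, -5.072]), 'dq': array([ 0.005,  0.01 ,  0.046,  0.082, -0.08 ,  0.043, -0.061]), 'effort': array([ 0.0000e+00, -6.2544e+01,  4.9000e-02, -3.9161e+01,  1.6000e-02,
        1.0000e-02,  0.0000e+00]), 'tool_pos': array([ 0.157, -0.605,  0.404]), 'orientation': array([-1.79916e+02,  4.00000e-03,  1.45420e+01]), 'ft_force': array([ 0.291, -0.22 ,  0.208]), 'ft_torque': array([-0.034, -0.007,  0.015]), 'grip_width': np.float64(0.085)}
scene [[471.3, 0.0, 250.3], [0.0, 471.3, 190.7], [0.0, 0.0, 1.0]] [[-0.764, 0.645, -0.015], [0.499, 0.577, -0.647], [-0.409, -0.502, -0.762]] [ 0.358 -0.208  1.486]
top [[426.7, 0.0, 248.5], [0.0, 426.7, 198.8], [0.0, 0.0, 1.0]] [[0.008, -1.0, -0.01], [-0.992, -0.007, -0.125], [0.125, 0.011, -0.992]] [0.033 0.499 1.123]
{'K': array([[278.8691836 ,   0.        , 256.80816805],
       [  0.        , 278.8691836 , 190.29236907],
       [  0.        ,   0.        ,   1.        ]]), 'hand_eye': array([[ 6.58024784e-04, -9.50624565e-01, -3.10342559e-01,
         8.02354258e-02],
       [ 9.99999495e-01,  8.61097106e-04, -5.17349636e-04,
         3.73182779e-05],
       [ 7.59040352e-04, -3.10342062e-01,  9.50624652e-01,
         3.09188081e-02],
       [ 0.00000000e+00,  0.00000000e+00,  0.00000000e+00,
         1.00000000e+00]])}
```

View pics/scene0.png

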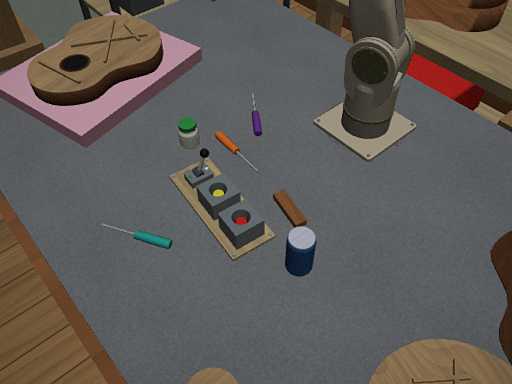

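View pics/top0.png

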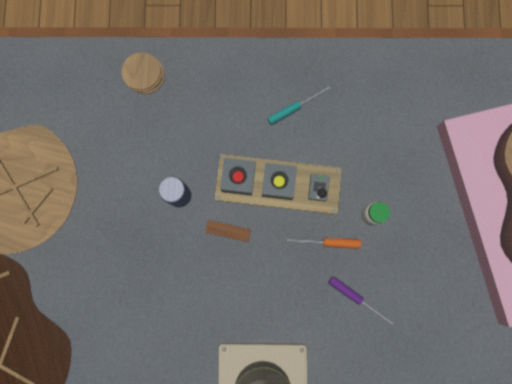

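The scene view shows the panel with the red well at about (241,221), the yellow well at (219,194) and the toggle ball at (204,153). The top view has red at (238,176), yellow at (279,181) and the ball at (322,193). The panel corners in the top view are near (220,155), (341,166), (337,213) and (216,200).

```bash
cat > h.py <<'E'
import cv2,numpy as np
from plant import r
from scipy.spatial.transform import Rotation as Ro
def ray(n,uv,pose=None):
    c=r.calibration(n);d=np.linalg.inv(c["K"])@[uv[0],uv[1],1]
    if n!="wrist": return -c["R"].T@c["t"],c["R"].T@d
    T=np.eye(4);T[:3,:3]=Ro.from_euler("xyz",pose["orientation"],degrees=True).as_matrix();T[:3,3]=pose["tool_pos"]
    T=T@c["hand_eye"];return T[:3,3],T[:3,:3]@d
def onz(n,uv,z,pose=None):
    o,d=ray(n,uv,pose);return o+d*(z-o[2])/d[2]
def tri(*rs):
    A=0;b=0
    for o,d in rs:
        d=d/np.linalg.norm(d);P=np.eye(3)-np.outer(d,d);A=A+P;b=b+P@o
    return np.linalg.solve(A,b)
def mask(im,k):
    h=cv2.cvtColor(im,cv2.COLOR_RGB2HSV).astype(int);H,S,V=h[...,0],h[...,1],h[...,2]
    return {"red":((H<6)|(H>174))&(S>170)&(V>90),"yel":(H>24)&(H<33)&(S>150)&(V>100),
     "black":(V<45)}[k].astype(np.uint8)
def cen(im,k,box):
    x0,y0,x1,y1=box;m=mask(im,k)[y0:y1,x0:x1];n,_,st,ce=cv2.connectedComponentsWithStats(m)
    i=1+np.argmax(st[1:,4]);return ce[i]+[x0,y0],st[i]
E
python3 - <<'E'
from h import *
np.set_printoptions(precision=4,suppress=True)
t=cv2.imread("pics/top0.png")[:,:,::-1].copy();s=cv2.imread("pics/scene0.png")[:,:,::-1].copy()
for k,bt,bs in(("red",(220,155,258,198),(225,205,258,240)),("yel",(262,163,297,200),(205,182,230,205)),("black",(310,182,334,205),(195,144,215,162))):
    (a,sa),(b,sb)=cen(t,k,bt),cen(s,k,bs)
    z={"red":.054,"yel":.054,"black":.095}[k]
    print(k,a,sa,b,sb,"tri",tri(ray("top",a),ray("scene",b)),onz("top",a,z),onz("scene",b,z))
for p in((220,155),(341,166),(337,213),(216,200)): print(p,onz("top",p,.012))
c=np.vstack([cv2.resize(t[145:220,205:350],None,fx=5,fy=5,interpolation=2)])
cv2.imwrite("pics/crop0.png",c[:,:,::-1])
E
```

```text
red [237.7188 176.1875] [13 17 10  9 64] [240.8451 220.3099] [11 12 11  8 71] tri [0.5563 0.0669 0.0516] [0.5564 0.0664 0.054 ] [0.557  0.0688 0.054 ]
yel [278.5882 180.7412] [12 13 10 11 85] [217.807  192.4035] [ 8  7 11  7 57] tri [ 0.5447 -0.0424  0.0533] [ 0.5448 -0.0426  0.054 ] [ 0.5448 -0.0417  0.054 ]Traceback (most recent call last):
  File "<stdin>", line 5, in <module>
  File "h.py", line 22, in cen
    i=1+np.argmax(st[1:,4]);return ce[i]+[x0,y0],st[i]
        ~~~~~~~~~^^^^^^^^^^
    return _wrapfunc(a, 'argmax', axis=axis, out=out, **kwds)
    return bound(*args, **kwds)
ValueError: attempt to get argmax of an empty sequence
```

Red and yellow are 110 mm apart and their heights come out near 54 mm, as specified, so the panel yaw is about -6°. I'll move over the red well with the fingers shut.

Request:
jog_arm:
  targets:
    - [[20, 33, 0], [0, 0, -0.07], 1]
    - [[20, 33, 0], [0, 0, -0.07], 1]
    - [[20, 33, 0], [0, 0, -0.07], 1]
    - [[20, 33, 0], [0, 0, -0.07], 1]
    - [[20, 33, 0], [0, 0, -0.07], 1]
  newtons: 40

```text
clock: 0.52
tool_pos: [0.2522, -0.4389, 0.3994]
orientation: [-179.7, 0.3, -7.0]
ft_force: [0.9, -0.7, 0.1]
grip_width: 0.0253
```

```bash
python3 - <<'E'
from h import *
np.set_printoptions(precision=4,suppress=True)
t=cv2.imread("pics/top0.png")
print("ball top->z.095",onz("top",(322,193),.095),"tri",tri(ray("top",(322,193)),ray("scene",(204,153))))
for p in((220,155),(341,166),(337,213),(216,200)): print(p,onz("top",p,.012))
print(r.observe()["grip_width"])
E
```

```text
ball top->z.095 [ 0.5069 -0.1509  0.095 ] tri [ 0.5064 -0.1505  0.0933]
(220, 155) [0.6235 0.118  0.012 ]
(341, 166) [ 0.5945 -0.218   0.012 ]
(337, 213) [ 0.4637 -0.2047  0.012 ]
(216, 200) [0.4971 0.1269 0.012 ]
0.025296261205901123
```

Request:
jog_arm:
  targets:
    - [[20, 34, 0], [0, 0, 0], 1]
    - [[20, 34, 0], [0, 0, 0], 1]
    - [[20, 34, 0], [0, 0, 0], 1]
    - [[20, 34, 0], [0, 0, 0], 1]
    - [[20, 34, 0], [0, 0, 0], 1]

```text
clock: 0.93
tool_pos: [0.3543, -0.2593, 0.398]
orientation: [-179.7, 0.4, -7.4]
ft_force: [0.7, -0.2, 0.4]
grip_width: 0.0002
```

Request:
jog_arm:
  targets:
    - [[20, 34, 0], [0, 0, 0], 1]
    - [[20, 34, 0], [0, 0, 0], 1]
    - [[20, 34, 0], [0, 0, 0], 1]
    - [[20, 34, 0], [0, 0, 0], 1]
    - [[20, 34, 0], [0, 0, 0], 1]

```text
clock: 1.35
tool_pos: [0.4561, -0.0792, 0.3979]
orientation: [-179.8, 0.4, -7.5]
ft_force: [1.0, -0.9, 0.2]
grip_width: 0.0001
```

Request:
jog_arm:
  targets:
    - [[20, 34, 0], [0, 0, 0], 1]
    - [[20, 34, 0], [0, 0, 0], 1]
    - [[20, 34, 0], [0, 0, 0], 1]
    - [[20, 34, 0], [0, 0, 0], 1]
    - [[0, 0, 0], [0, 0, 0], 1]

```text
clock: 1.77
tool_pos: [0.539, 0.0714, 0.3975]
orientation: [-179.6, 0.4, -7.1]
ft_force: [-0.8, -0.8, 1.3]
grip_width: -0.0002
```

Request:
jog_arm:
  targets:
    - [[17, -4, -20], [0, 0, 0.02], 1]
    - [[0, 0, -20], [0, 0, 0], 1]
    - [[0, 0, -20], [0, 0, 0], 1]
    - [[0, 0, 0], [0, 0, 0], 1]

```text
clock: 2.1
tool_pos: [0.5573, 0.0718, 0.3347]
orientation: [-179.5, 0.5, -5.5]
ft_force: [-0.5, -0.7, -0.6]
grip_width: 0.0001
```

```bash
cat > w.py <<'E'
from h import *
import sys
np.set_printoptions(precision=4,suppress=True)
s=r.observe();i=r.camera("wrist");n=sys.argv[1];cv2.imwrite(f"pics/{n}.png",i[:,:,::-1])
print(s["tool_pos"],s["orientation"],s["ft_force"])
np.save("pics/"+n+".npy",s,allow_pickle=True)
R=Ro.from_euler("xyz",s["orientation"],degrees=True).as_matrix()
print("tip",s["tool_pos"]+R[:,2]*.173)
E
python3 w.py w1
```

```text
[0.5573 0.0718 0.3347] [-179.4719    0.4602   -5.4956] [-0.4957 -0.7035 -0.6398]
tip [0.556  0.0735 0.1617]
```

View pics/w1.png

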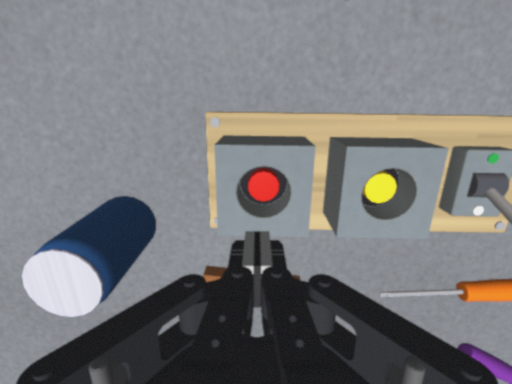

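The wrist view shows the red key at about (264,186), the box-top corners near (216,147), (314,147), (311,236) and (217,234), and the shut fingers at (257,235). The lever leaves the picture at right.

```bash
python3 - <<'E'
from h import *
np.set_printoptions(precision=4,suppress=True)
s=np.load("pics/w1.npy",allow_pickle=True).item();i=cv2.imread("pics/w1.png")[:,:,::-1].copy()
c,st=cen(i,"red",(220,140,310,230));print("red",c,st,onz("wrist",c,.054,s))
c,st=cen(i,"yel",(340,140,430,230));print("yel",c,st,onz("wrist",c,.054,s))
P=[onz("wrist",p,.072,s) for p in((216,147),(314,147),(311,236),(217,234))]
print(np.array(P),np.mean(P,0),[np.linalg.norm(P[k]-P[k-1]) for k in range(4)])
E
```

```text
red [262.9925 184.8151] [ 28  29  31  32 795] [0.5587 0.0687 0.054 ]
yel [380.2393 187.5912] [ 24  32  33  32 773] [ 0.546  -0.0402  0.054 ]
[[0.6008 0.1044 0.072 ]
 [0.5932 0.0234 0.072 ]
 [0.511  0.0287 0.072 ]
 [0.5208 0.1149 0.072 ]] [0.5565 0.0679 0.072 ] [np.float64(0.08068111257808391), np.float64(0.081387904455735), np.float64(0.08240569563707585), np.float64(0.08683960105124958)]
```

Request:
jog_arm:
  targets:
    - [[0, -4, -25], [-0.009, -0.008, 0], 1]
    - [[0, 0, -25], [0, 0, 0], 1]
    - [[0, 0, -20], [0, 0, 0], 1]
    - [[0, 0, 0], [0, 0, 0], 1]

```text
clock: 2.48
tool_pos: [0.5588, 0.0676, 0.2704]
orientation: [-179.9, -0.6, -5.6]
ft_force: [0.1, -0.7, -0.4]
grip_width: 0.0001
```

```bash
python3 w.py w2
```

```text
[0.5588 0.0676 0.2704] [-179.9172   -0.5552   -5.573 ] [ 0.0503 -0.6836 -0.3935]
tip [0.5605 0.0677 0.0974]
```

View pics/w2.png

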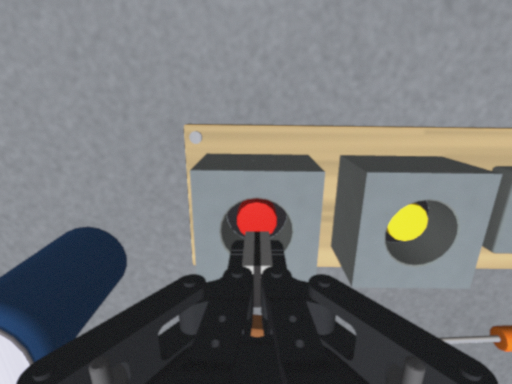

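Fingertips at (258,240) sit over the well, whose circle spans columns 222–293. The tip is about 3 mm too far in x, so I'll correct that and enter the well, stopping above the key.

Request:
jog_arm:
  targets:
    - [[-3, 0, -5], [0, 0.003, 0], 1]
    - [[0, 0, -14], [0, 0, 0], 1]
    - [[0, 0, -14], [0, 0, 0], 1]
    - [[0, 0, 0], [0, 0, 0], 1]

```text
clock: 2.87
tool_pos: [0.558, 0.0681, 0.2432]
orientation: [-179.9, -1.0, -5.6]
ft_force: [-0.9, -0.2, 0.6]
grip_width: 0.0001
```

Request:
jog_arm:
  targets:
    - [[0, 0, -4], [0, 0.017, 0], 1]
    - [[0, 0, 0], [0, 0, 0], 1]
    - [[0, 0, 0], [0, 0, 0], 1]

```text
clock: 3.12
tool_pos: [0.5581, 0.0682, 0.2387]
orientation: [-180.0, 0.1, -5.6]
ft_force: [1.1, 0.2, -0.3]
grip_width: 0.0001
```

Request:
jog_arm:
  targets:
    - [[0, 0, -6], [0, 0.003, 0], 1]
    - [[0, 0, -6], [0, 0.003, 0], 1]
    - [[0, 0, -4], [0, 0, 0], 1]
    - [[0, 0, 0], [0, 0, 0], 1]

```text
clock: 3.45
tool_pos: [0.5588, 0.0684, 0.2225]
orientation: [-180.0, 0.4, -5.6]
ft_force: [-1.8, -0.3, 3.5]
grip_width: -0.0003
```

Request:
jog_arm:
  targets:
    - [[0, 0, -2], [0, 0, 0], 1]
    - [[0, 0, -2], [0, 0, 0], 1]
    - [[0, 0, -1], [0, 0, 0], 1]

```text
clock: 3.7
tool_pos: [0.559, 0.0689, 0.2215]
orientation: [179.9, 0.4, -5.6]
ft_force: [-5.7, -1.2, 9.9]
grip_width: 0.0002
```

The key has bottomed: 9.9 N, above the 5 N for full travel, at a height matching a 24 mm depth. I'll hold for over a second with a light downward push.

Request:
jog_arm:
  targets:
    - [[0, 0, -1], [0, 0, 0], 1]
    - [[0, 0, -1], [0, 0, 0], 1]
    - [[0, 0, -1], [0, 0, 0], 1]
    - [[0, 0, -1], [0, 0, 0], 1]
    - [[0, 0, -1], [0, 0, 0], 1]

```text
clock: 4.12
tool_pos: [0.5589, 0.0695, 0.2214]
orientation: [179.7, 0.3, -5.6]
ft_force: [-5.3, -1.6, 12.8]
grip_width: -0.0002
```

Request:
jog_arm:
  targets:
    - [[0, 0, -1], [0, 0, 0], 1]
    - [[0, 0, -1], [0, 0, 0], 1]
    - [[0, 0, -1], [0, 0, 0], 1]
    - [[0, 0, -1], [0, 0, 0], 1]
    - [[0, 0, -1], [0, 0, 0], 1]

```text
clock: 4.53
tool_pos: [0.5589, 0.0701, 0.2214]
orientation: [179.5, 0.3, -5.6]
ft_force: [-5.1, -1.7, 13.0]
grip_width: -0.0002
```

Request:
jog_arm:
  targets:
    - [[0, 0, -1], [0, 0, 0], 1]
    - [[0, 0, -1], [0, 0, 0], 1]

```text
clock: 4.7
tool_pos: [0.5588, 0.0704, 0.2214]
orientation: [179.4, 0.3, -5.6]
ft_force: [-5.5, -1.8, 12.3]
grip_width: 0.0003
```

Request:
jog_arm:
  targets:
    - [[0, 0, 5], [0, 0, 0], 1]
    - [[0, 0, 10], [0, 0, 0], 1]
    - [[0, 0, 20], [0, 0, 0], 1]
    - [[0, 0, 30], [0, 0, 0], 1]
    - [[0, 0, 30], [0, 0, 0], 1]

```text
clock: 5.12
tool_pos: [0.5565, 0.07, 0.3153]
orientation: [179.3, 0.9, -5.6]
ft_force: [0.1, -0.0, 0.6]
grip_width: 0.0001
```

Request:
jog_arm:
  targets:
    - [[-5, -20, 20], [0, 0, 0], 1]
    - [[-10, -20, 0], [0, 0, 0], 1]
    - [[-10, -20, 0], [0, 0, 0], 1]
    - [[-10, -20, 0], [0, 0, 0], 1]
    - [[0, 0, 0], [0, 0, 0], 1]

```text
clock: 5.53
tool_pos: [0.521, -0.0098, 0.3464]
orientation: [179.5, 0.2, -5.3]
ft_force: [1.0, -0.4, -0.0]
grip_width: 0.0001
```

```bash
python3 w.py w3
```

```text
[ 0.521  -0.0098  0.3464] [179.4635   0.188   -5.2666] [ 0.9754 -0.367  -0.0437]
tip [ 0.5202 -0.0113  0.1734]
```

View pics/w3.png

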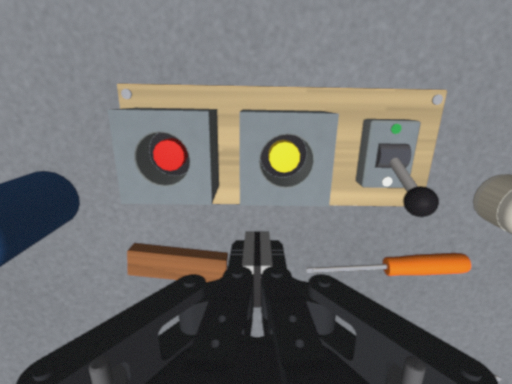

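The red key at (168,155) looks as large as the yellow one at (285,157), so it is back up. The ball is at (421,201), with the glue jar at the right edge.

```bash
python3 - <<'E'
from h import *
np.set_printoptions(precision=4,suppress=True)
s=np.load("pics/w3.npy",allow_pickle=True).item();i=cv2.imread("pics/w3.png")[:,:,::-1].copy()
for k,b in(("red",(120,120,215,205)),("yel",(240,120,330,205))):
    c,st=cen(i,k,b);print(k,c,st,onz("wrist",c,.054,s))
print("ball",onz("wrist",(421,201),.096,s))
for n,p in(("green",(396,128)),("white",(387,181))): print(n,onz("wrist",p,.037,s))
t=cv2.imread("pics/top0.png"); print("jar cap",onz("top",(379,212),.08),"driver",onz("top",(360,243),.02),onz("top",(325,242),.02))
E
```

```text
red [168.8023 154.5475] [ 33  19  32  32 789] [0.5577 0.0679 0.054 ]
yel [283.872  156.2559] [ 28  20  33  33 805] [ 0.546  -0.0403  0.054 ]
ball [ 0.5059 -0.1495  0.096 ]
green [ 0.5603 -0.1533  0.037 ]
white [ 0.5064 -0.1475  0.037 ]
jar cap [ 0.4607 -0.2991  0.08  ] driver [ 0.3824 -0.2634  0.02  ] [ 0.3843 -0.1695  0.02  ]
```

Request:
jog_arm:
  targets:
    - [[-16, -34, 0], [0.005, 0, 0], 1]
    - [[-16, -34, 0], [0.005, 0, 0], 1]
    - [[-15, -34, 0], [0, 0, 0], 1]
    - [[-15, -34, 0], [0, 0, 0], 1]
    - [[0, 0, 0], [0, 0, 0], 1]

```text
clock: 6.0
tool_pos: [0.4579, -0.1423, 0.3485]
orientation: [-179.7, 0.0, -4.6]
ft_force: [-0.1, -1.3, -0.3]
grip_width: -0.0001
```

Request:
jog_arm:
  targets:
    - [[0, 0, -25], [0, 0.003, 0], 1]
    - [[0, 0, -25], [0, 0.003, 0], 1]
    - [[0, 0, -25], [0, 0.003, 0], 1]
    - [[0, 0, 0], [0, 0, 0], 1]

```text
clock: 6.33
tool_pos: [0.459, -0.142, 0.2738]
orientation: [-179.8, 0.2, -4.7]
ft_force: [-0.5, 0.4, -0.7]
grip_width: 0.0001
```

Request:
jog_arm:
  targets:
    - [[0, -6, -20], [0, 0, 0], 1]
    - [[0, 0, 0], [0, 0, 0], 1]
    - [[10, -1, 0], [0, 0, 0], 1]
    - [[10, -1, 0], [0, 0, 0], 1]
    - [[10, -1, 0], [0, 0, 0], 1]

```text
clock: 6.75
tool_pos: [0.493, -0.1478, 0.2585]
orientation: [-179.8, 0.2, -4.5]
ft_force: [-1.4, -0.2, 1.0]
grip_width: -0.0002
```

Request:
jog_arm:
  targets:
    - [[10, -1, 0], [0, 0, 0], 1]
    - [[10, -1, 0], [0, 0, 0], 1]
    - [[10, -1, 0], [0, 0, 0], 1]
    - [[10, -1, 0], [0, 0, 0], 1]

```text
clock: 7.08
tool_pos: [0.5401, -0.1507, 0.2654]
orientation: [-179.8, -0.2, -4.5]
ft_force: [-1.8, 0.0, -1.0]
grip_width: -0.0002
```

Request:
jog_arm:
  targets:
    - [[4, 0, -4], [0, 0, 0], 1]
    - [[4, 0, -4], [0, 0, 0], 1]
    - [[3, 0, -2], [0, 0, 0], 1]

```text
clock: 7.33
tool_pos: [0.5473, -0.1508, 0.2571]
orientation: [180.0, 1.5, -4.6]
ft_force: [-21.2, 1.7, 12.3]
grip_width: 0.0
```

21 N at the predicted tip x of 0.543 means the lever is on its stop. I'll back off and look.

Request:
jog_arm:
  targets:
    - [[-10, 1, 0], [0, 0, 0], 1]
    - [[-20, 0, 0], [0, 0, 0], 1]
    - [[-30, 0, 0], [0, 0, 0], 1]
    - [[-20, 0, 30], [0, 0, 0], 1]
    - [[0, 0, 40], [0, 0, 0], 1]

```text
clock: 7.75
tool_pos: [0.4671, -0.1472, 0.3267]
orientation: [-179.7, 2.0, -4.5]
ft_force: [1.7, -1.3, 1.0]
grip_width: 0.0002
```

Request:
jog_arm:
  targets:
    - [[0, 20, 40], [0, 0, 0], 1]
    - [[0, 20, 0], [0, 0, 0], 1]
    - [[0, 20, 0], [0, 0, 0], 1]
    - [[0, 0, 0], [0, 0, 0], 1]
    - [[0, 0, 0], [0, 0, 0], 1]

```text
clock: 8.17
tool_pos: [0.4714, -0.0842, 0.3827]
orientation: [179.9, 0.7, -4.4]
ft_force: [0.1, -0.5, -0.0]
grip_width: -0.0001
```

```bash
python3 w.py w4; python3 -c "
from h import *
cv2.imwrite('pics/scene4.png',r.camera('scene')[:,:,::-1])"
```

```text
[ 0.4714 -0.0842  0.3827] [179.9231   0.709   -4.4462] [ 0.1063 -0.4729 -0.0035]
tip [ 0.4692 -0.0842  0.2097]
```

View pics/w4.png

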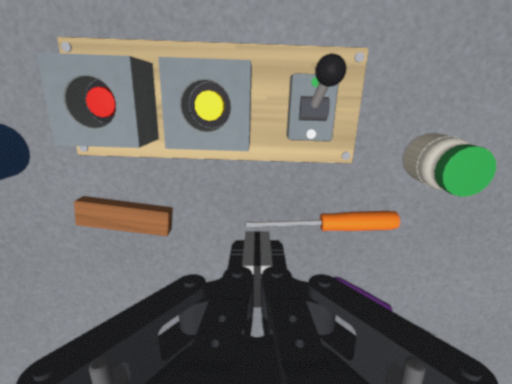

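View pics/scene4.png

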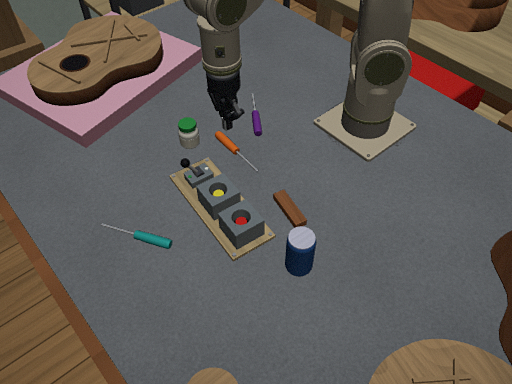

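Wrist view: the ball at (331,70) leans over the green dot. Scene view: the ball has moved to (185,163), and the other objects look where they were. I'll check the ball's position against the end stop, then hand in.

```bash
python3 - <<'E'
from h import *
np.set_printoptions(precision=4,suppress=True)
s=np.load("pics/w4.npy",allow_pickle=True).item()
i=cv2.imread("pics/w4.png")[:,:,::-1].copy()
m=(i.max(2)<50).astype(np.uint8)[45:100,305:355];n,_,st,ce=cv2.connectedComponentsWithStats(m);k=1+np.argmax(st[1:,4]);c=ce[k]+[305,45]
print(c,st[k],onz("wrist",c,.0954,s),tri(ray("wrist",(331,70),s),ray("scene",(185,163))))
P=onz("wrist",(331,70),.0954,s);b=np.array([.546,-.0403])-.110*np.array([.105,.994]);d=np.array([.994,-.105])
off=(P[:2]-b)@d;print("offset along panel x",off,"expect .0336; angle from -0.5:",.5+np.arcsin(min(1,off/.07)))
a,q=cv2.imread("pics/scene0.png"),cv2.imread("pics/scene4.png")
for nm,(x0,y0,x1,y1) in dict(tumbler=(280,220,322,280),jar=(175,115,203,150),offcut=(270,188,308,228),driver=(212,128,260,174)).items():
    print(nm,(np.abs(a[y0:y1,x0:x1].astype(int)-q[y0:y1,x0:x1]).max(2)>40).sum())
E
```

```text
[330.1845  70.0174] [ 11  10  29  31 634] [ 0.5664 -0.1537  0.0954] [ 0.5661 -0.155   0.0913]
offset along panel x 0.032189608582689634 expect .0336; angle from -0.5: 0.9778280183986139
tumbler 0
jar 1
offcut 0
driver 9
```

```bash
python3 -c "
from plant import r
print(r.close_job())"
```

```text
the job is handed in; nothing more can be done
None
```

The red key was reset first, then the toggle was pushed to its far side, and the job is handed in. It took about 8.3 s of the 40 s allowed.

- **Red key:** I pressed it to the bottom with shut fingertips, at 10–13 N where full travel needs 5 N. I held it for about 1.1 s and let go. A picture taken before the toggle was touched showed it back up.
- **Toggle:** I pushed the lever until it met its stop at 21 N, then backed off. The ball now lies 32.2 mm past the pivot towards the green dot, against 33.6 mm at the stop (about 0.98 rad of 1.0). That difference is within the 2 mm calibration error.
- **Yellow key and other objects:** The yellow key was never approached. The tumbler and offcut show no change between the first and last pictures. The jar differs by 1 pixel and the screwdriver by 9. I put the 9 down to the gripper's shadow or edge nearby, which I did not check further.
- **Forces:** There was no contact force on the wrist once the arm had backed away.

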